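# Trip test of the bench heater's safety switch

## Robot

A 6-joint arm with a two-finger parallel gripper is mounted at the origin on a cart in front of the work surface, level with it; the furniture and walls round the work are solid. World frame = base frame: x ahead of the robot, y to its left, z up, the work surface at z = 0. Lengths are in m, angles in rad, forces in N, time in s.
With the tool pointing down it reaches from about 0.325 to 1 m from the base axis. Payload 5.1 kg.
Tool frame: the origin (TCP) lies on the mounting face of the last link; the fingertips stand 173 mm ahead of it and the grasp point (between the pads) lies 155 mm ahead of it (robot.finger_overhang is the distance from the TCP to the fingertips, in m); y points along the fingers, z is the direction in which the jaws open and shut, and the axes are right-handed (so a half turn about y gives the same grasp; the last joint's range is limited). The gripper opens to 85 mm and grips with 20 to 120 N. Pads are 22 mm wide; open, the fingers measure 114 mm over their backs; the gripper's body (76 mm by 85 mm) begins 54 mm behind the grasp point. The pads swing forward as they close: fully open they stand 13 mm farther back than shut.
Start: joints at [-1.196, 0.124, 1.65, -0, 1.367, -0.083], TCP at [0.287, -0.583, 0.405] pointing down, gripper open.
Joint ranges: [-2.61, 2.61], [-1.02, 2.33], [0.03, 2.71], [-1.35, 4.49], [0.32, 2.68], [-2.91, 2.91]. Speed limits (rad/s): [2.57, 2.57, 3.14, 3.14, 3.14, 3.14].

## Interface

Orientations are given as a unit quaternion [w, x, y, z].
In Python, from rig import robot, fingers, solver, eyes gives the robot as it stands. Calls block until the motion is done:
- robot.move_ptp(position, orientation): joint-space move of the TCP to a pose.
- robot.move_l(position, rot=None, v=0.15, f_stop=None): straight line of the TCP; rot=None keeps the orientation; v is the mean speed in m/s. With f_stop (N) it stops when the force on the tool has changed by that much, and returns True; else False.
- robot.goto_joints(angles): joint-space move.
- fingers.set_gripper(opening): finger opening in m; the grip force is fixed at half the most; returns when the fingers have stopped.
- robot.sleep(seconds).
- solver.inverse_kinematics(position, orientation): joint angles nearest the present ones, or None.
- robot.get_state(): the state.
- eyes.get_image(name): name is "scene" or "side" or "wrist"; returns a dict with "image" (384x512x3 uint8, red, green, blue), "z_map" (384x512 float32, m along the optical axis (not along the pixel's ray), 0 where there is no reading), "fovy" (degrees; the focal length in pixels is half the picture's height over the tangent of half this angle, whatever the lens; pixels are square), "cx", "cy" (the principal point, pixels), "R" (3x3) and "t" (3): a world point X has camera coordinates R X + t; the wrist camera has in their place "tool_from_camera" (4x4, takes a point from camera to tool coordinates, whose origin is the TCP and whose axes are the tool frame's). Camera axes: x right, y down, z forward; pixel columns grow to the right and rows downward; lengths in m; the calibration is good to about 2 mm. A picture is of the moment at which its call begins: read the wrist's pose just before it.
A pose or a line that the arm cannot do raises robot.IKError and nothing moves.
- robot.close_job(): hands the job in, once; it reports no verdict.
The state is a dict: "time_s": time; "q": joint angles; "qd": joint speeds; "effort": joint torques, N m; "tool_pos": TCP position; "tcp_rot": TCP orientation; "contact_force": force on the tool from outside, world axes, zero at the start; "ft_torque": the same for the moment, N m; "grip_width": finger opening in m.
Only numpy, scipy, OpenCV 4.12 (cv2) and the standard library are available. Lean on these libraries where they do the work, as an engineer would, in place of code of your own. Each camera call takes 0.05 s, during which the arm holds its last target.

## Task

Do the trip test on the vat heater's safety switch: of the two grey switch boxes on the table it is the one with the round push button on top. Push that test button down so that the box's lever drops, then lift the same lever back up until it stays up by itself, and let go. Do not throw the lever of the other box.

Things in the scene. Friction and masses are not known exactly. Their poses are not given: they have to be found in the camera images.
- trip_unit: Safety switch: grey metal box fixed to the table, 119 (x) x 133 (y) x 55 mm high. Origin: centre of its underside; z up, x to its back (cable gland), y to its left. Its front (-x) faces the robot within 20 degrees. The other grey box is alike, same lever, but has a flat steel cap, 3 mm thick, instead of the push button.
- button_top (a point): Centre of the test button's flat top, moving with it: a round black button 26 mm across, on the left back of the box (28 mm behind, 34 mm left of the box's origin), 71 mm above the table when out, 11 mm proud of a steel collar 37 mm across.
- lever_axis (a point): Point on the lever's axis at mid-width of the lever, fixed to the box (x = 0, y = -30 mm, z = 61 mm in its frame); axes as the box's. The axis runs along y. Here sits a dark drum of radius 16 mm between two steel cheeks, 39 mm in y over all.
- test_button (a joint): Push button, m: 0 is out, 0.007 fully down. A spring pushes it back out: 0.6 N starts it, about 3 N holds it fully down. Between 3 and 5 mm down it trips the lever; push it all the way down, slowly.
- trip_lever (a joint): Rad. 0: up, leaning 0.30 rad back (+x) on its stop; 1.30: dropped, 1.00 rad forward (-x) of upright. Back of upright (q < 0.30) it falls to 0, else to 1.30, within 2 s. Black grip 16 (y) x 12 x 30 mm long; its centre is 50 mm from lever_axis, at x = 50 sin(0.30 - q), z = 50 cos(0.30 - q) mm from it; its end 65 mm. Weighs about 50 g, swings freely, under 1 N lifts it.
- plain_lever (a joint): Lever of the other box, the one with no push button; same shape and values. It starts up, at 0, and must stay up.

How it is judged:
On the way, in this order (a step that is already met when the one before it is completed fails the run):
1. the test button is pushed down while the lever is still up (value of joint test_button above 0.003 m and value of joint trip_lever below 0.6 rad).
2. the safety switch's lever has dropped (value of joint trip_lever above 1.15 rad), for 0.1 s.
At the end, for the whole second after the job is handed in: The safety switch's lever is up again and stays there by itself (joint under 0.1 rad), its test button is out (under 1.5 mm down), and the other box's lever is still up (under 0.1 rad) (value of joint each of trip_lever, plain_lever below 0.1 rad and value of joint test_button below 0.0015 m); the robot touches nothing.
It fails at once if the other box's lever is thrown (value of joint plain_lever above 0.25 rad).
It also fails if it takes over 40 s, if anything falls off the work surface, if the arm or the gripper's body presses on something with over 40 N, if the wrist force passes 120 N, or if a joint passes its speed limit or range.

## Working session

There is one attempt and no reset: what is moved stays moved. The work goes in short steps, each a Python script; the robot and the scene stay as the last script left them, time stands still between calls to the robot, and variables do not carry over. Pictures are saved under pics/ and viewed, and the job is handed in when it is done.

```bash
ls; mkdir -p pics
python3 - <<'E'
from rig import robot, fingers, solver, eyes
import cv2, numpy as np
s=robot.get_state(); print(s['time_s'],s['tool_pos'],s['tcp_rot'],s['grip_width'],robot.finger_overhang)
for n in ['scene','side']:
    d=eyes.get_image(n); cv2.imwrite(f'pics/{n}0.png',d['image'][:,:,::-1]); np.savez(f'{n}0.npz',**d); print(n,d['fovy'],d['cx'],d['cy'],d['R'],d['t'])
E
```

```text
pics
0.0 [ 0.28716717 -0.5828363   0.40340413] [ 0.16034238 -0.16054369  0.68941398 -0.68791308] 0.08522674697518555 0.1734
scene 43.85132839872174 249.28616108009822 189.90518632643708 [[-0.62680663 -0.77916968  0.00283783]
 [-0.55653212  0.44514985 -0.7015081 ]
 [ 0.54533058 -0.44128927 -0.71265584]] [0.31587996 0.38795426 0.88393442]
side 56.04899867676323 256.18898984451994 188.07525525109114 [[ 0.97459794 -0.2237927   0.00869917]
 [-0.12822084 -0.58939484 -0.79760463]
 [ 0.18362534  0.77622841 -0.60311789]] [-0.55340276  0.11012758  0.80295526]
```

View pics/scene0.png

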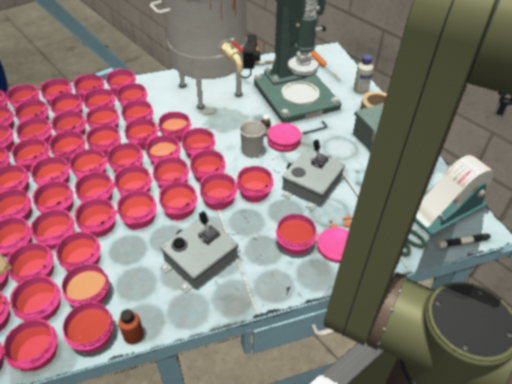

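View pics/side0.png

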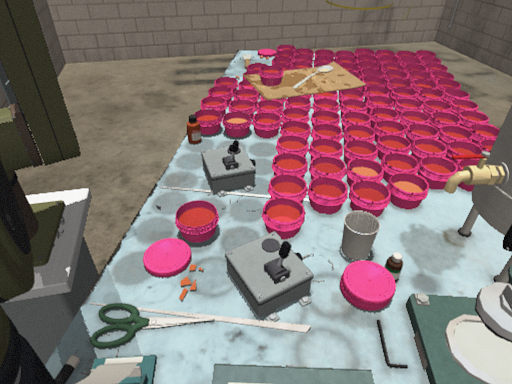

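The scene view shows the target box around pixel (200,250), with its black button at about (180,243) and its lever at (208,225). The other box, with the flat cap, is at (313,175). Next I'll fit both box tops from the depth map.

```bash
cat > h.py <<'E'
import numpy as np, cv2
def cloud(d,wp=None):
    f=192/np.tan(np.radians(d['fovy'])/2)
    v,u=np.mgrid[0:384,0:512]; z=d['z_map'].astype(float)
    P=np.stack([(u-d['cx'])/f*z,(v-d['cy'])/f*z,z],-1)
    P=(P-d['t'])@d['R']
    P[z<=0]=np.nan
    return P
E
python3 - <<'E'
from h import *
for n,rois in [('scene',[(155,205,245,290),(275,135,350,210)]),('side',[(195,135,262,195),(220,230,318,320)])]:
    d=dict(np.load(f'{n}0.npz')); P=cloud(d)
    for r in rois:
        Q=P[r[1]:r[3],r[0]:r[2]].reshape(-1,3); C=d['image'][r[1]:r[3],r[0]:r[2]].reshape(-1,3).astype(int)
        ok=np.isfinite(Q[:,0])
        print(n,r,'z hist',np.histogram(Q[ok,2],bins=np.arange(-.02,.14,.01))[0])
        m=ok&(Q[:,2]>.045)&(Q[:,2]<.064)&(C.max(1)-C.min(1)<40)
        T=Q[m]; 
        rect=cv2.minAreaRect((T[:,:2]*1000).astype(np.float32)); print(m.sum(),rect, np.median(T[:,2]))
        print(cv2.boxPoints(rect).round(0).tolist())
        h=ok&(Q[:,2]>.067)&(C.max(1)<90)
        for p in Q[h][::max(1,h.sum()//25)]: print(p.round(3),end=' ')
        print()
E
python3 - <<'E'
import cv2
for n,r in [('scene',(140,190,260,300)),('side',(185,125,275,205))]:
    im=cv2.imread(f'pics/{n}0.png')[r[1]:r[3],r[0]:r[2]]
    cv2.imwrite(f'pics/{n}0c.png',cv2.resize(im,None,fx=5,fy=5,interpolation=cv2.INTER_CUBIC))
E
```

```text
scene (155, 205, 245, 290) z hist [   0 1843 2031  299  277  278  246 2139  170  212   14   18   27   30
   31]
2215 ((517.1410522460938, 133.7527313232422), (120.52484130859375, 133.96255493164062), 5.565309047698975) 0.055147887864483505
[[451.0, 195.0], [464.0, 61.0], [584.0, 73.0], [571.0, 206.0]]
[0.536 0.105 0.126] [0.535 0.106 0.121] [0.533 0.102 0.116] [0.537 0.113 0.114] [0.534 0.112 0.113] [0.531 0.112 0.112] [0.529 0.108 0.108] [0.529 0.105 0.102] [0.529 0.111 0.1  ] [0.51  0.094 0.07 ] [0.508 0.099 0.073] [0.522 0.116 0.068] [0.521 0.122 0.07 ] [0.508 0.106 0.071] [0.51  0.113 0.071] [0.51  0.121 0.074] [0.544 0.168 0.074] [0.506 0.116 0.069] [0.542 0.167 0.071] [0.546 0.177 0.072] [0.534 0.161 0.071] [0.539 0.174 0.072] [0.54  0.18  0.073] [0.529 0.167 0.073] [0.53  0.171 0.072] [0.53  0.172 0.068] 
scene (275, 135, 350, 210) z hist [   0 1380 1573  232  268  308  144 1434   89   94    9   14   21   24
   20]
1548 ((534.232421875, -239.43649291992188), (119.8127212524414, 136.78297424316406), 17.64622688293457) 0.05543658745635949
[[456.0, -192.0], [498.0, -323.0], [612.
[... 1752 characters left out ...]
751083374023) 0.05403573579552773
[[457.0, -196.0], [498.0, -323.0], [611.0, -287.0], [571.0, -160.0]]
[ 0.562 -0.256  0.12 ] [ 0.556 -0.264  0.123] [ 0.562 -0.268  0.122] [ 0.551 -0.262  0.113] [ 0.554 -0.266  0.115] [ 0.557 -0.271  0.117] [ 0.563 -0.271  0.112] [ 0.551 -0.266  0.105] [ 0.554 -0.273  0.109] [ 0.56  -0.273  0.105] [ 0.554 -0.274  0.102] [ 0.549 -0.251  0.071] [ 0.53  -0.257  0.071] [ 0.523 -0.258  0.069] [ 0.555 -0.265  0.069] [ 0.529 -0.264  0.068] [ 0.533 -0.269  0.07 ] [ 0.535 -0.273  0.072] [ 0.533 -0.274  0.071] [ 0.533 -0.276  0.07 ] [ 0.558 -0.28   0.069] [ 0.548 -0.281  0.07 ] [ 0.542 -0.283  0.072] [ 0.538 -0.284  0.07 ] [ 0.544 -0.288  0.071] [ 0.537 -0.292  0.072]
```

View pics/scene0c.png

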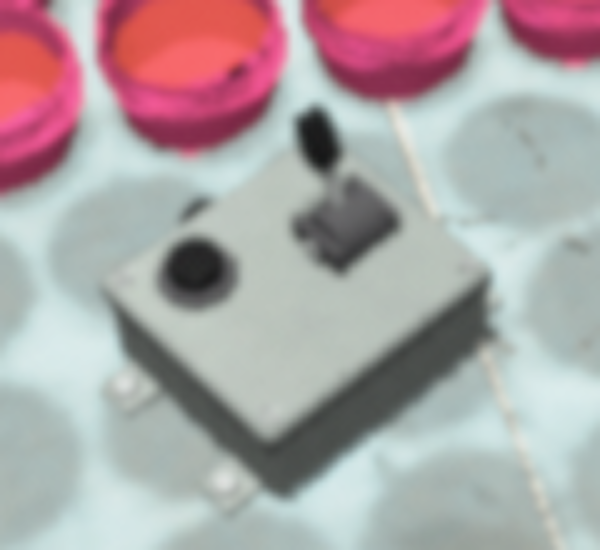

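View pics/side0c.png

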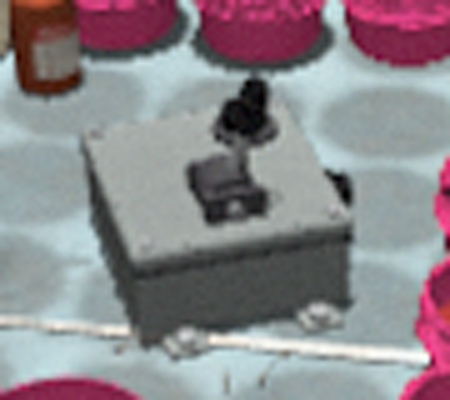

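The fitted tops measure about 119 x 134 mm at z = 55 mm, which matches the sizes given. The target box is centred at (0.517, 0.132) with a yaw of about 5.4°. That predicts the button at (0.542, 0.168) and the grip at (0.535, 0.103), and the clouds agree. I'll close the gripper, go over the button and press.

```bash
cat >> h.py <<'E'
from scipy.spatial.transform import Rotation as Ro
C0=np.array([.5172,.1323]); yaw=np.radians(5.45)
xb=np.array([np.cos(yaw),np.sin(yaw),0]); yb=np.array([-np.sin(yaw),np.cos(yaw),0]); zh=np.array([0,0,1.])
def W(x,y,z): return np.array([C0[0],C0[1],0])+x*xb+y*yb+z*zh
def tcp(x,y,ztip): return (W(x,y,ztip)+.1734*zh).tolist()
def quat(s): 
    M=np.stack([s*xb,-zh,s*yb],1); assert np.linalg.det(M)>0
    q=Ro.from_matrix(M).as_quat(); return [q[3],q[0],q[1],q[2]]
E
python3 - <<'E'
from h import *
from rig import robot, fingers, solver, eyes
fingers.set_gripper(0.0)
best=None
for s in (1,-1):
    j=solver.inverse_kinematics(tcp(.028,.034,.19),quat(s)); print(s,None if j is None else np.round(j,2))
    if j is not None:
        c=np.abs(np.array(j)-robot.get_state()['q']).max()
        if best is None or c<best[0]: best=(c,s)
s=best[1]; print('s',s)
robot.move_ptp(tcp(.028,.034,.19),quat(s))
robot.move_l(tcp(.028,.034,.10),v=.1)
st=robot.get_state(); print(st['time_s'],st['tool_pos'],st['contact_force'],st['grip_width'])
d=eyes.get_image('scene'); cv2.imwrite('pics/scene1.png',d['image'][:,:,::-1])
d=eyes.get_image('side'); cv2.imwrite('pics/side1.png',d['image'][:,:,::-1])
im=np.hstack([cv2.imread('pics/scene1.png')[130:310,100:300],cv2.imread('pics/side1.png')[60:240,130:330]])
cv2.imwrite('pics/c1.png',cv2.resize(im,None,fx=2,fy=2,interpolation=cv2.INTER_CUBIC))
E
```

```text
1 [ 0.21 -0.03  1.88 -0.    1.29 -1.46]
-1 [ 0.21 -0.03  1.88  0.    1.29  1.68]
s 1
4.7167 [0.54225859 0.16889267 0.27430212] [ 0.10468243 -0.23796174  0.06514172] 0.00035328256227416116
```

View pics/c1.png

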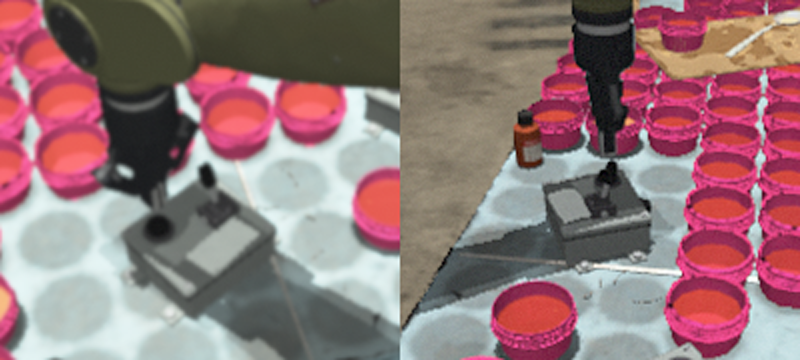

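The closed tips sit over the button, at crop (158,215). The knuckles bulge toward the lever, so I'll turn the tool 90° before pressing.

```bash
cat >> h.py <<'E'
def quatx(s): 
    M=np.stack([s*yb,-zh,-s*xb],1); assert np.linalg.det(M)>0
    q=Ro.from_matrix(M).as_quat(); return [q[3],q[0],q[1],q[2]]
E
python3 - <<'E'
from h import *
from rig import robot, fingers, solver, eyes
robot.move_l(tcp(.028,.034,.15),v=.15)
P=tcp(.028,.034,.15)
best=min((np.abs(np.array(solver.inverse_kinematics(P,quatx(s)))-robot.get_state()['q']).max()+abs(solver.inverse_kinematics(P,quatx(s))[5]),s) for s in (1,-1)); print(best)
robot.move_ptp(P,quatx(best[1]))
robot.move_l(tcp(.028,.034,.08),v=.1)
st=robot.get_state(); print(st['time_s'],st['contact_force'])
r=robot.move_l(tcp(.028,.034,.060),v=.01,f_stop=6)
st=robot.get_state(); print(r,st['time_s'],np.array(st['tool_pos'])-[0,0,.1734],st['contact_force'])
robot.sleep(.6)
st=robot.get_state(); print(np.array(st['tool_pos'])-[0,0,.1734],st['contact_force'])
for n in ('scene','side'):
    d=eyes.get_image(n); cv2.imwrite(f'pics/{n}2.png',d['image'][:,:,::-1])
im=np.hstack([cv2.imread('pics/scene2.png')[130:310,100:300],cv2.imread('pics/side2.png')[60:240,130:330]])
cv2.imwrite('pics/c2.png',cv2.resize(im,None,fx=2,fy=2,interpolation=cv2.INTER_CUBIC))
E
```

```text
Traceback (most recent call last):
TypeError: unsupported operand type(s) for -: 'NoneType' and 'float'
```

Run:
```python
from h import *
from rig import robot, fingers, solver, eyes
P=tcp(.028,.034,.15)
J={s:solver.inverse_kinematics(P,quatx(s)) for s in (1,-1)}; print(J)
s=[s for s in J if J[s] is not None][0]
robot.move_ptp(P,quatx(s))
robot.move_l(tcp(.028,.034,.08),v=.1)
st=robot.get_state(); print(st['time_s'],st['contact_force'])
r=robot.move_l(tcp(.028,.034,.060),v=.01,f_stop=6)
st=robot.get_state(); print(r,st['time_s'],np.array(st['tool_pos'])-[0,0,.1734],st['contact_force'])
robot.sleep(.6)
st=robot.get_state(); print(np.array(st['tool_pos'])-[0,0,.1734],st['contact_force'])
for n in ('scene','side'):
    d=eyes.get_image(n); cv2.imwrite(f'pics/{n}2.png',d['image'][:,:,::-1])
im=np.hstack([cv2.imread('pics/scene2.png')[130:310,100:300],cv2.imread('pics/side2.png')[60:240,130:330]])
cv2.imwrite('pics/c2.png',cv2.resize(im,None,fx=2,fy=2,interpolation=cv2.INTER_CUBIC))
```

```text
{1: None, -1: array([ 2.07423937e-01,  7.98906364e-03,  1.91285271e+00, -4.44089210e-16,
        1.22075088e+00,  1.12303493e-01])}
7.55 [ 0.37124496 -0.59717177 -0.17347504]
True 9.0167 [0.54190035 0.16882452 0.06401176] [-0.41774607 -0.3541517   3.45967709]
[0.54186609 0.16881461 0.06399869] [-1.42742834 -0.07297594  5.82977969]
```

View pics/c2.png

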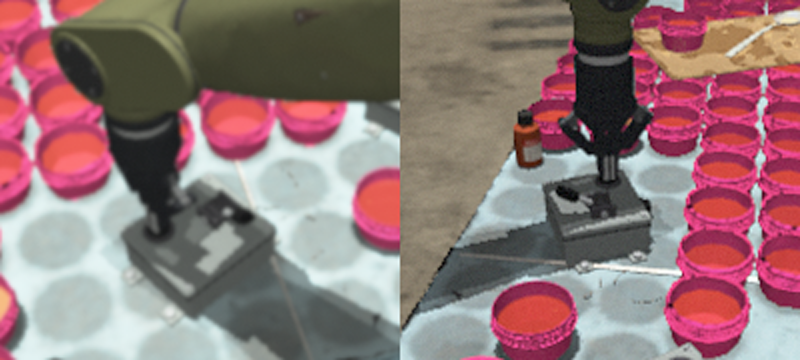

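The lever has dropped: its grip now points forward, at crop (235,215). The stop height of 64 mm means the button is fully down. Next I'll retract, go in front of the lever and sweep it up.

Run:
```python
from h import *
from rig import robot, fingers, solver, eyes
robot.move_l(tcp(.028,.034,.15),v=.12)
robot.move_ptp(tcp(-.095,-.030,.15),quat(1))
robot.move_l(tcp(-.092,-.030,.081),v=.1)
st=robot.get_state(); print(st['time_s'],st['contact_force'])
r=robot.move_l(tcp(-.045,-.030,.084),v=.04,f_stop=8)
st=robot.get_state(); print(r,st['time_s'],st['tool_pos'],st['contact_force'])
for n in ('scene','side'):
    d=eyes.get_image(n); cv2.imwrite(f'pics/{n}3.png',d['image'][:,:,::-1])
im=np.hstack([cv2.imread('pics/scene3.png')[130:310,100:300],cv2.imread('pics/side3.png')[60:240,130:330]])
cv2.imwrite('pics/c3.png',cv2.resize(im,None,fx=2,fy=2,interpolation=cv2.INTER_CUBIC))
```

```text
12.925 [ 0.13134335 -0.44715942  0.85965594]
True 13.6333 [0.45327719 0.09607525 0.25539018] [-1.6172561   0.38693233  1.3272506 ]
```

View pics/c3.png

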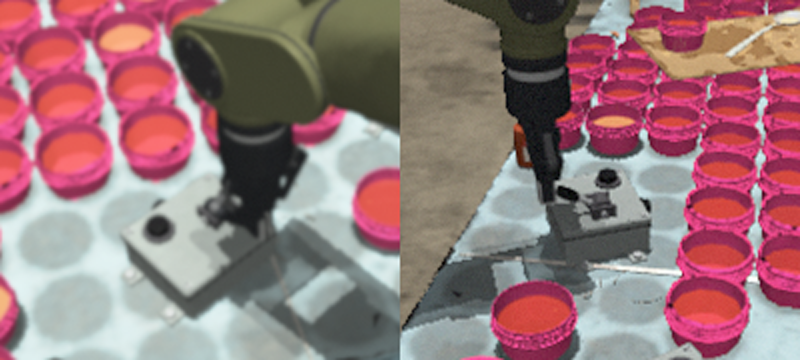

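The sweep stopped on contact at the lever end (face at box x of about -56 mm). The tool was rising too little there: friction on the end pushes the lever down and jams it. I'll back off, lower the tip, and follow the lever end's arc, so that friction carries it up.

Run:
```python
from h import *
from rig import robot, fingers, solver, eyes
robot.move_l(tcp(-.078,-.030,.081),v=.1)
robot.move_l(tcp(-.078,-.030,.069),v=.1)
ok=True
for i,th in enumerate(np.linspace(-1.0,-.05,8)):
    cx=65*np.sin(th)-6*np.cos(th); cz=61+65*np.cos(th)+6*np.sin(th)
    fx=cx+2; tz=cz-22+3*min(i,2)
    if i==0: tz=69
    r=robot.move_l(tcp(fx/1000-.011,-.030,tz/1000),v=.05,f_stop=12)
    st=robot.get_state(); print(i,r,round(st['time_s'],2),np.round(st['tool_pos'],4),np.round(st['contact_force'],1))
    if r: ok=False;break
for n in ('scene','side'):
    d=eyes.get_image(n); cv2.imwrite(f'pics/{n}4.png',d['image'][:,:,::-1])
im=np.hstack([cv2.imread('pics/scene4.png')[130:310,100:300],cv2.imread('pics/side4.png')[60:240,130:330]])
cv2.imwrite('pics/c4.png',cv2.resize(im,None,fx=2,fy=2,interpolation=cv2.INTER_CUBIC))
```

```text
0 False 14.62 [0.4535 0.0961 0.2424] [-4.8  0.4  3. ]
1 False 15.01 [0.4588 0.0966 0.254 ] [-0.5 -0.1 -0.6]
2 False 15.38 [0.4639 0.0971 0.2635] [-0.6 -0.2  1. ]
3 False 15.71 [0.4704 0.0977 0.2694] [-0.1 -0.4 -0.1]
4 False 16.03 [0.4776 0.0984 0.2745] [-0.4 -1.2 -0.4]
5 False 16.36 [0.4854 0.0991 0.2785] [-0.8 -0.1  0.4]
6 False 16.68 [0.4937 0.0999 0.2814] [ 1.   0.4 -0.8]
7 False 17.01 [0.5022 0.1007 0.2832] [-0.2  0.5 -0.3]
```

View pics/c4.png

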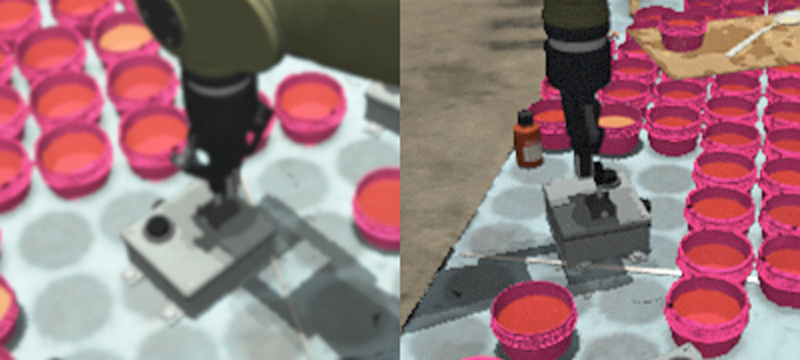

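The lever is being carried up: its grip stands upright against the finger, at side crop (605,175). I'll finish the push past upright, then withdraw forward and up.

Run:
```python
from h import *
from rig import robot, fingers, solver, eyes
r=robot.move_l(tcp(.003-.011,-.030,.105),v=.03,f_stop=10)
st=robot.get_state(); print(r,round(st['time_s'],2),np.round(st['tool_pos'],4),np.round(st['contact_force'],1))
robot.move_l(tcp(-.07,-.030,.110),v=.08)
robot.move_l(tcp(-.14,-.030,.20),v=.15)
robot.sleep(1)
print(robot.get_state()['time_s'])
for n in ('scene','side'):
    d=eyes.get_image(n); cv2.imwrite(f'pics/{n}5.png',d['image'][:,:,::-1])
    P=cloud(d).reshape(-1,3); C=d['image'].reshape(-1,3).max(1)
    for nm,c in (('trip',W(0,-.03,0)),('button',W(.028,.034,0))):
        m=(np.hypot(P[:,0]-c[0],P[:,1]-c[1])<(.07 if nm=='trip' else .013))&(P[:,2]>(.09 if nm=='trip' else .062))&(P[:,2]<.14)&(C<90)
        q=(P[m]-[c[0],c[1],0]); print(n,nm,m.sum(),'box x',np.median(q@xb).round(4),'y',np.median(q@yb).round(4),'z med/max',np.median(q[:,2]).round(4),q[:,2].max().round(4) if m.any() else None)
im=np.hstack([cv2.imread('pics/scene5.png')[130:310,100:300],cv2.imread('pics/side5.png')[60:240,130:330]])
cv2.imwrite('pics/c5.png',cv2.resize(im,None,fx=2,fy=2,interpolation=cv2.INTER_CUBIC))
```

```text
False 17.63 [0.5122 0.1017 0.2782] [-0.2 -0.2  0.3]
20.4667
scene trip 64 box x 0.0116 y 0.0048 z med/max 0.1122 0.1252
scene button 72 box x -0.0042 y 0.0031 z med/max 0.0712 0.0742
side trip 65 box x 0.0134 y -0.0052 z med/max 0.1098 0.123
side button 16 box x -0.0087 y -0.0023 z med/max 0.0685 0.0712
```

View pics/c5.png

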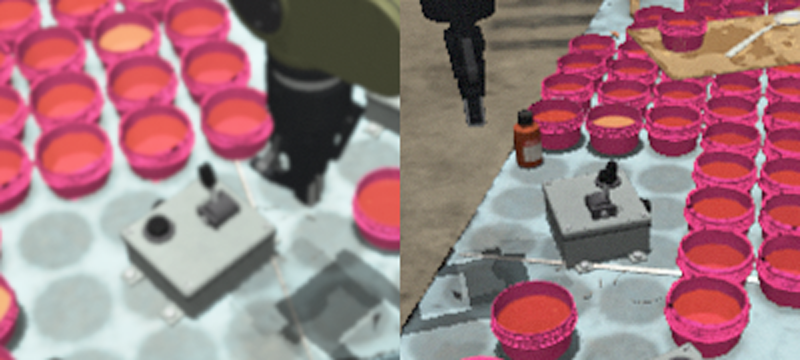

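View pics/side5.png

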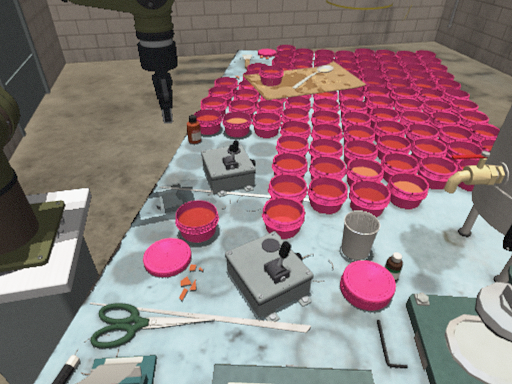

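The target lever is up at (234,147), leaning back as it did at the start. The button is out, with its top at about 71 mm, and the other lever at (284,250) is still up. The gripper is clear, so I'm handing in.

```bash
python3 -c "
from rig import robot
robot.close_job(); print(robot.get_state()['time_s'])"
```

```text
the job is handed in; nothing more can be done
the job is handed in; nothing more can be done
```

The trip test is done and the job is handed in, at about 20.6 s on the robot's clock. No verdict is reported.

- **Button:** I pushed it with the closed fingertips. They stopped at 64 mm height, which is fully down, and the pictures showed the lever dropped.
- **Lever:** My first straight sweep stopped on contact at the lever's end, at the 8 N limit. I backed off and followed the lever's arc instead, at no more than about 6 N, past upright, then withdrew.
- **Last checks:** After a 1 s wait, with the gripper well clear:
  - **Safety switch's lever:** it leans back on its stop. Grip points lie 12–13 mm behind the axis (15 mm expected) and the top is at 123–125 mm, as at the start.
  - **Test button:** it is out, with its top at 71 mm in the scene camera. The side camera's median was 68.5 mm, but from only 16 pixels and with a maximum of 71 mm.
  - **Other box's lever:** it looks unchanged and up in the side picture. I checked this by eye only and did not measure it.

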